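# Key the filter collar onto its pins and hold it home

## Task

The knurled collar of the inlet filter cell sits on its cell but is only resting on top of the pins. Turn it until its hidden keyways drop over the pins, then push it fully home against the spring so that its rim is flush on the cell's shoulder, and finish while still holding it pushed home: do not let go. Leave the things standing around it where they are.

Things in the scene. Friction and masses are not known exactly. Their poses are not given: they have to be found in the camera images.
- collar_mid (a point): Centre, half-way up, of the collar: a plain round metal cap with a knurled side, 54 mm in diameter, 46 mm tall, 0.18 kg, upright, loose, open below; z axis up along its axis. Height of this point above point cell_seat: 35.5 mm while the lip rests on the pins (start), 29 mm once dropped and resting on the sprung plunger, 23 mm fully home. Let go, it springs back up 6 mm.
- cell_seat (a point): Centre of the flat shoulder on top of the filter cell, where the collar's rim must come to rest; z up. The cell is a round aluminium housing fixed to the bench, 76 mm in diameter, 96 mm at the foot, shoulder 30 mm above the bench. A hose nipple sticks out sideways, below the shoulder, along this point's x axis to 68 mm from the centre.
- plunger (a joint): Sprung plunger on top of the guide tube, hidden in the collar: how far it is pushed down, in m. 0 free, 0.006 when the collar is fully home. The spring pushes up with 3.2 N at 0 and 8 N at 0.006.
- spool: Bystander: short steel tube with a flange at each end, standing, 51 mm in diameter, 90 mm tall; origin at the centre of its underside. Loose: leave it where it stands.
- sight: Bystander: sight glass, a glass tube between two metal flanges, standing, 64 mm in diameter, 80 mm tall; origin at the centre of its underside. Loose: leave it where it stands.
- clamp: Bystander: steel ring clamp with a wing nut, lying flat, 67 x 98 mm, 18 mm high; origin at the centre of its underside. Loose: leave it where it lies.
- collar: The same collar; origin at the centre of its lower rim, 23 mm below point collar_mid.
- collar_mouth (a point): Centre of the collar's lower rim. Inside the mouth is a lip of 33 mm bore with three keyways, 10 mm wide, 120 degrees apart, hidden: nothing outside marks them, nor does the yaw. Turned clockwise seen from above they meet the pins 0.45 to 1.3 rad from the start (counter-clockwise 0.8 to 1.65 rad) and pass within about 0.1 rad either side. It then drops 6.5 mm under light pressure.
- pin_tops (a point): On the cell's axis, level with the tops of the three pins, 12.5 mm above the shoulder. The pins, 5 mm thick, 120 degrees apart at unknown angles, stick out to a radius of 20.5 mm from a guide tube 29 mm in diameter that rises 33 mm from the shoulder; collar hides them.
Mind the look-alikes: they are no part of the job. Leave any purple look-alike of the part that bears cell_seat alone.

How it is judged:
By the outcome, as a careful person would: the job done as asked, in the order asked, and still so for the second after the job is handed in, while the arm keeps its last pose, push and grip.
It also fails if it takes over 45 s, if anything falls off the work surface, if the arm or the gripper's body presses on something with over 40 N, if the wrist force passes 120 N, or if a joint passes its speed limit or range.

## Robot

A 6-joint arm with a two-finger parallel gripper is mounted at the origin on a cart in front of the work surface, level with it; the furniture and walls round the work are solid. World frame = base frame: x ahead of the robot, y to its left, z up, the work surface at z = 0. Lengths are in m, angles in degrees, forces in N, time in s.
With the tool pointing down it reaches from about 0.325 to 0.9 m from the base axis. Payload 3.5 kg.
Tool frame: the origin (TCP) lies midway between the tips of the shut fingers; the grasp point (between the pads) lies 19 mm behind it; z points along the fingers, y is the line along which they close (so a half turn about z gives the same grasp; the last joint's range is limited). The gripper opens to 85 mm and grips with 20 to 120 N. Pads are 22 mm wide; open, the fingers measure 114 mm over their backs; the gripper's body (76 mm by 85 mm) begins 54 mm behind the grasp point. The pads swing forward as they close: fully open they stand 13 mm farther back than shut.
Start: joints at [66.154, 15.837, -1.513, 72.651, 0, 84.076], TCP at [0.192, 0.595, 0.21] pointing down, gripper open.
Joint ranges: [-178.77, 178.77], [-48.84, 107.48], [-61.69, 71.31], [-111.58, 123.2], [-90, 87.43], [-180, 180]. Speed limits (degrees/s): [147.25, 147.25, 180, 180, 180, 180].

## Interface

Orientations are given as [roll, pitch, yaw] about the fixed x, y, z axes, in that order (R = Rz(yaw) Ry(pitch) Rx(roll)).
In Python, from plant import env, imaging, job gives the robot as it stands. The module is installed in compiled form; this text tells all that it offers.
- The arm moves only by the tool servo_tool, never from a script. Its argument "plan" is a list that holds one entry, the list of rows, each a list of 5 numbers: the shift along the tool's x, y, z in cm, then the turn about the tool's z in degrees, then the closure, from -1 (fully open) to 1 (shut), so that 0 is half open. In form: [[[tx, ty, tz, twist, fingers], ...]]. A call has 1 to 20 rows; each row shifts and turns the commanded pose from where the row before left it, along the tool's axes as they then stand; what a row does not reach is not made up. A row lasts 1/8 s, in which the tool goes at most 62.5 mm and 10.7 degrees, less where a joint would pass 70% of its speed; a pose out of reach is approached as far as the arm can. A call with a gripper value outside its range is refused whole. The fingers move at their own pace and stop on an object; the grip force is fixed at half the most. Time passes only in rows, so rows that do not move let the fingers close. It gives the time, the measured TCP pose, the force, the opening and the grip force at its end, in the units of the state.
- env.get_state(): the state, without advancing time (a new reading comes with each control period).
- imaging.get_image(name): name is "scene" or "top"; returns a dict with "frame" (420x560x3 uint8, blue, green, red), "fx", "fy", "cx", "cy" (pixels), "extrinsics" (4x4, takes a point from world to camera coordinates). Camera axes: x right, y up, looking along -z (the intrinsics and any distortion apply to the point x, -y, -z); pixel columns grow to the right and rows downward; lengths in m; the calibration is good to about 2 mm. A picture is of the moment at which its call begins. There is no depth.
- job.finish_job(): hands the job in; it is judged then, once.
The state is a dict: "t": time; "joint_pos": joint angles; "qvel": joint speeds; "joint_torque": joint torques, N m; "tcp_pos": TCP position; "ee_rot": TCP orientation; "wrist_force": force on the tool from outside, world axes, zero at the start; "moment": the same for the moment, N m; "grip_width": finger opening in m; "grip_force": force on a finger pad.
Only numpy, scipy, OpenCV 4.12 (cv2) and the standard library are available. Lean on these libraries where they do the work, as an engineer would, in place of code of your own. Each camera call takes 0.05 s, during which the arm holds its last target. There are 200 camera calls.

## Working session

There is one attempt and no reset: what is moved stays moved. The work goes in short steps, Python scripts to look and compute and a tool call to move; the robot and the scene stay as the last step left them, time stands still between calls to the robot, and variables do not carry over. Pictures are saved under pics/ and viewed, at most 10 in all, crops included, and the job is handed in when it is done.

Besides the shell and the picture viewer there is one more tool, called after "Emit:" by a JSON object that holds its "name" and its "arguments". servo_tool: Moves the arm, as the interface text tells. Its arguments: {"type":"object","properties":{"plan":{"type":"array"}},"required":["plan"]}

```bash
mkdir -p pics; cat > h.py <<'E'
import numpy as np, cv2
from plant import env, imaging, job
def grab(n,tag):
    d=imaging.get_image(n); cv2.imwrite(f'pics/{n}_{tag}.png',d['frame']); np.savez(f'pics/{n}_{tag}.npz',**d); return d
def ray(d,u,v):
    E=np.array(d['extrinsics']);R=E[:3,:3];o=-R.T@E[:3,3]
    c=np.array([(u-d['cx'])/d['fx'],-(v-d['cy'])/d['fy'],-1.]);return o,R.T@c
def onz(d,u,v,z):
    o,r=ray(d,u,v);return o+r*(z-o[2])/r[2]
def proj(d,p):
    E=np.array(d['extrinsics']);c=E[:3,:3]@np.array(p)+E[:3,3]
    return d['cx']+d['fx']*c[0]/-c[2], d['cy']-d['fy']*c[1]/-c[2]
E
python3 - <<'E'
from h import *
a=grab('scene','0');b=grab('top','0')
print({k:v for k,v in a.items() if k!='frame'},{k:v for k,v in b.items() if k!='frame'})
print(env.get_state())
E
```

```text
{'fx': 500.80311047299693, 'fy': 500.80311047299693, 'cx': 279.69526244198175, 'cy': 204.08740157143112, 'extrinsics': array([[ 0.59366907, -0.80450679, -0.01805177, -0.34786621],
       [ 0.52940433,  0.37357184,  0.76169229, -0.28746414],
       [-0.60604298, -0.46174984,  0.64768742, -1.11073401],
       [ 0.        ,  0.        ,  0.        ,  1.        ]])} {'fx': 427.3719972449531, 'fy': 427.3719972449531, 'cx': 275.4241734591969, 'cy': 212.41291117107107, 'extrinsics': array([[ 7.53530400e-03, -9.99971583e-01, -2.28337541e-04,
        -6.39831027e-02],
       [ 9.95778825e-01,  7.48282054e-03,  9.14797238e-02,
        -5.09827441e-01],
       [-9.14754156e-02, -9.16701216e-04,  9.95806913e-01,
        -1.08635472e+00],
       [ 0.00000000e+00,  0.00000000e+00,  0.00000000e+00,
         1.00000000e+00]])}
{'t': 0.1, 'joint_pos': array([ 6.61530532e+01,  1.58763826e+01, -1.59040817e+00,  7.26523096e+01,
       -1.97750003e-03,  8.40759092e+01]), 'qvel': array([-0.02114562, -0.15500636,  0.24801108, -0.05524687,  0.01518801,
       -0.11023188]), 'joint_torque': array([-4.74805620e-05, -4.46708000e+01,  2.96129054e+01,  8.45421193e-03,
       -7.61958313e-05,  3.97241280e-06]), 'tcp_pos': array([0.19204054, 0.59396008, 0.2089412 ]), 'ee_rot': array([-1.79881332e+02, -1.03254990e-02,  1.62077135e+02]), 'wrist_force': array([ 0.87016987, -0.10146549,  0.79064838]), 'moment': array([-0.01963774, -0.02509307, -0.0314277 ]), 'grip_force': 0.0, 'grip_width': 0.0854118617291446}
```

View pics/scene_0.png

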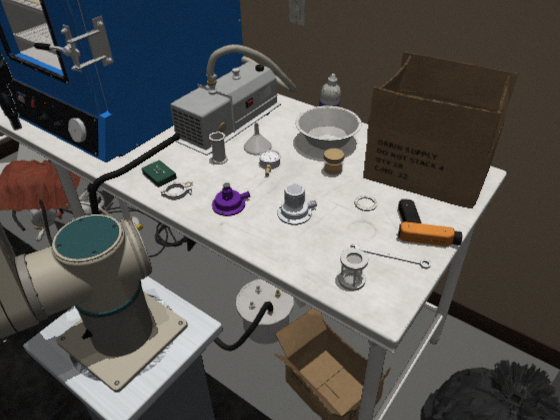

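View pics/top_0.png

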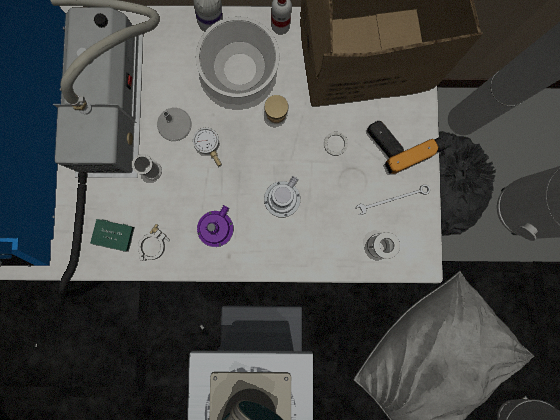

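Candidates: the bare aluminium cell with its metal cap at scene (294,200) / top (283,197), and the purple one at scene (229,200) / top (215,227). The aluminium one fits, since it is a grey metal housing with a nipple and a cap on top. The purple one is the look-alike to leave alone. The spool is at scene (218,148), the sight glass at (352,268) and the clamp at (177,190). I'll confirm the aluminium cell in one crop.

```bash
python3 - <<'E'
from h import *
a=np.load('pics/scene_0.npz');b=np.load('pics/top_0.npz')
A=cv2.resize(a['frame'][165:235,255:335],None,fx=5,fy=5,interpolation=cv2.INTER_CUBIC)
B=cv2.resize(b['frame'][162:232,245:325],None,fx=5,fy=5,interpolation=cv2.INTER_CUBIC)
cv2.imwrite('pics/crop1.png',np.hstack([A,B]))
for u,v,z in((283,193,.0885),(283,200,.03)): print(onz(b,u,v,z))
E
```

```text
[ 0.55228458 -0.07843327  0.0885    ]
[ 0.54208964 -0.07951287  0.03      ]
```

View pics/crop1.png

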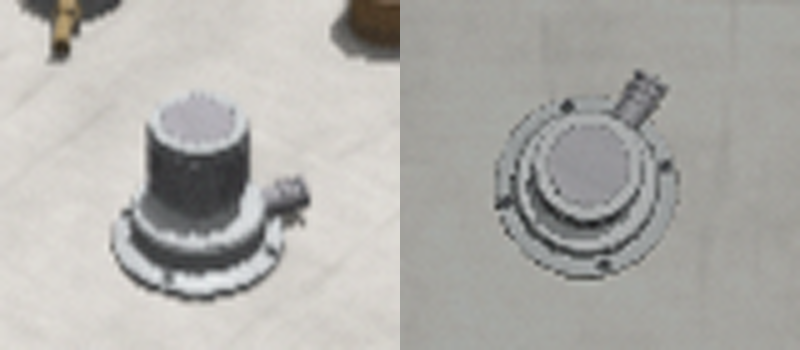

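The crop shows the aluminium cell with its grey cap and nipple, so this is the right one. The cap's top is at scene (294,189) and top (282,195), and the foot circle is at top (282.5,199.5).

```bash
python3 - <<'E'
from h import *
a=np.load('pics/scene_0.npz');b=np.load('pics/top_0.npz')
pa=(294.0,188.4);pb=(282.1,195.1)
print(onz(a,*pa,.0885),onz(b,*pb,.0885),onz(b,282.3,199.0,.006), onz(b,282.3,199.0,.0))
M=[];r=[]
for d,p in((a,pa),(b,pb)):
    o,v=ray(d,*p);v/=np.linalg.norm(v);P=np.eye(3)-np.outer(v,v);M.append(P);r.append(P@o)
print('tri',np.linalg.lstsq(np.vstack(M),np.hstack(r),rcond=None)[0])
# foot outline check: project circle foot r48 z~.006 ; nipple tip
print('nipple',onz(b,245+250/5,162+80/5,.02))
# other obstacles
for n,u,v in(('purple',215,228),('gauge',206,142),('jar',276,110),('sight',382,246)): print(n,onz(b,u,v,.03))
E
```

```text
[ 0.54972963 -0.07669333  0.0885    ] [ 0.54707414 -0.07625666  0.0885    ] [ 0.54765165 -0.07804663  0.006     ] [ 0.54839398 -0.07813688  0.        ]
tri [ 0.5475378  -0.07701205  0.089919  ]
nipple [ 0.6016623 -0.1108218  0.02     ]
purple [0.4682516  0.09498046 0.03      ]
gauge [0.69362513 0.12318491 0.03      ]
jar [ 0.78110437 -0.05962545  0.03      ]
sight [ 0.42531458 -0.33388004  0.03      ]
```

The collar axis is at about (0.548, -0.077). Triangulation puts its top at 0.090, against 0.0885 expected, so that agrees. Now I'll travel at height.

Emit:
{"name": "servo_tool", "arguments": {"plan": [[[-2,-2,0,0,-1],[-3.7,-3.6,0,0,-1],[-3.7,-3.6,0,0,-1],[-3.7,-3.6,0,0,-1],[-3.7,-3.6,0,0,-1],[-3.7,-3.6,0,0,-1],[-3.7,-3.6,0,0,-1],[-3.7,-3.6,0,0,-1],[-3.7,-3.6,0,0,-1],[-3.7,-3.6,0,0,-1],[-3.7,-3.6,0,0,-1],[-3.7,-3.6,0,0,-1],[-3.7,-3.6,0,0,-1],[-3.7,-3.6,0,0,-1],[-3.7,-3.6,0,0,-1],[-0.8,-0.5,0,0,-1],[0,0,0,0,-1],[0,0,0,0,-1]]]}}

```text
t: 2.35
tcp_pos: [0.5481, -0.0754, 0.2097]
ee_rot: [180.0, -0.1, 162.1]
wrist_force: [0.1, 0.4, 0.1]
grip_width: 0.0856
grip_force: 0.0
```

Emit:
{"name": "servo_tool", "arguments": {"plan": [[[0,-0.15,2,0,-1],[0,0,3.5,0,-1],[0,0,3.5,0,-1],[0,0,2.5,0,-1],[0,0,1.5,0,-1],[0,0,1.5,0,-1],[0,0,1.3,0,-1],[0,0,0,0,-1],[0,0,0,0,-1]]]}}

```text
t: 3.48
tcp_pos: [0.5492, -0.0783, 0.0526]
ee_rot: [180.0, 0.1, 162.1]
wrist_force: [0.7, 0.0, 1.1]
grip_width: 0.0854
grip_force: 0.0
```

```bash
python3 - <<'E'
from h import *
a=grab('scene','1');b=grab('top','1')
A=cv2.resize(a['frame'][135:235,235:345],None,fx=3.6,fy=3.6,interpolation=cv2.INTER_CUBIC)
B=cv2.resize(b['frame'][142:242,230:340],None,fx=3.6,fy=3.6,interpolation=cv2.INTER_CUBIC)
cv2.imwrite('pics/crop2.png',np.hstack([A,B]))
E
```

```text
(no output)
```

View pics/crop2.png

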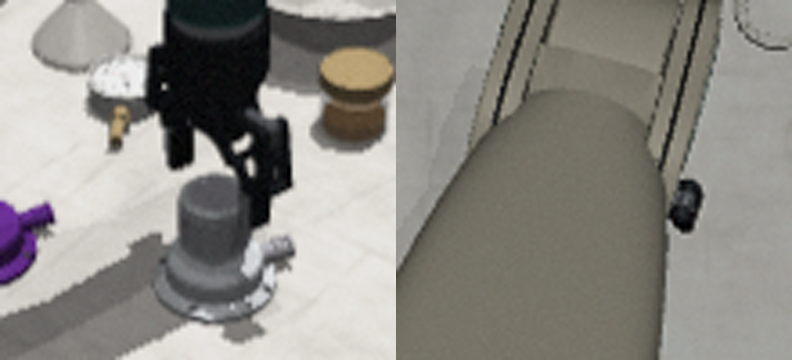

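```bash
python3 - <<'E'
from h import *
a=np.load('pics/scene_1.npz')
c=np.array([.5492,-.0783]);y=np.array([.308,.951])
for s in(1,-1):
  for r in(.043,.057):
    p=[*(c+s*r*y),.066];u,v=proj(a,p);print(s,r,(u-235)*3.6,(v-135)*3.6)
for z in(.0885,.0425):
  u,v=proj(a,[.548,-.077,z]);print((u-235)*3.6,(v-135)*3.6)
E
```

```text
1 0.043 180.26160231743896 188.34922599178904
1 0.057 169.6459588425747 179.38435630216696
-1 0.043 248.5224298920178 245.99522979371065
-1 0.057 260.1578980913407 255.82133750274008
211.40354573525983 193.56611002139138
211.39810417445275 240.53971704972975
```

```bash
python3 - <<'E'
from h import *
a=np.load('pics/scene_1.npz')
f=a['frame'][150:225,265:330]
A=cv2.resize(f,None,fx=8,fy=8,interpolation=cv2.INTER_NEAREST);A=np.clip(A.astype(float)*1.0,0,255)
A=(255*(A/255)**.5).astype('uint8')
c=np.array([.5492,-.0783]);y=np.array([.308,.951]);x=np.array([-.951,.308])
for s in(1,-1):
  for w in(-.011,.011):
    for z in(.066,.086):
      u,v=proj(a,[*(c+s*.043*y+w*x),z]);cv2.circle(A,(int((u-264.5)*8),int((v-149.5)*8)),3,(0,0,255),-1)
for z in(.0885,.0425,.03):
  u,v=np.array([proj(a,[.548+(.027 if z>.04 else .038)*np.cos(t),-.077+(.027 if z>.04 else .038)*np.sin(t),z]) for t in np.arange(0,6.28,.3)]).T
  for p,q in zip(u,v): cv2.circle(A,(int((p-264.5)*8),int((q-149.5)*8)),2,(0,255,0),-1)
cv2.imwrite('pics/crop3.png',A)
E
```

```text
(no output)
```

View pics/crop3.png

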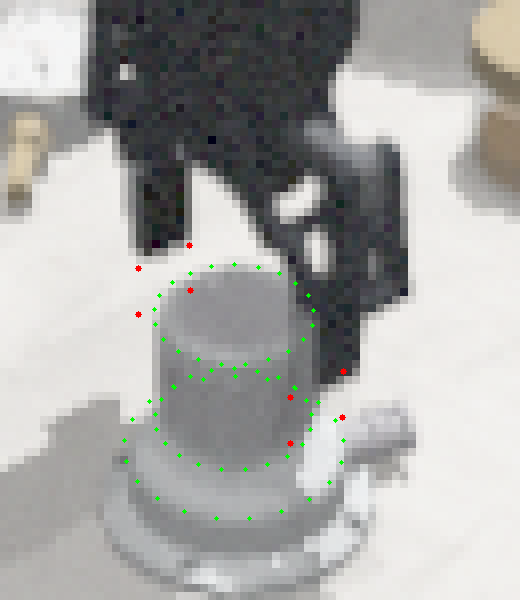

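The crop shows the fingers straddling the collar, but the tips at about (160,250) and (338,380) sit roughly 20 mm higher in the picture than I predicted. I'll half-close them without touching and check again.

Emit:
{"name": "servo_tool", "arguments": {"plan": [[[0,0,0,0,-0.5],[0,0,0,0,-0.5],[0,0,0,0,-0.5],[0,0,0,0,-0.5]]]}}

```text
t: 4.08
tcp_pos: [0.5486, -0.0781, 0.0521]
ee_rot: [180.0, 0.0, 162.1]
wrist_force: [-0.2, 0.2, -0.6]
grip_width: 0.0641
grip_force: 0.0
```

```bash
cat > v.py <<'E'
from h import *
import sys
a=grab('scene',sys.argv[1])
f=a['frame'][150:225,265:330]
A=cv2.resize(f,None,fx=8,fy=8,interpolation=cv2.INTER_NEAREST)
A=(255*(A/255)**.5).astype('uint8')
s=env.get_state();t=s['tcp_pos'];w=s['grip_width']/2
yw=np.radians(s['ee_rot'][2]);y=np.array([np.sin(yw),-np.cos(yw)]);x=np.array([np.cos(yw),np.sin(yw)])
for q in(1,-1):
  for h in(-.011,.011):
    for z in(0,.02):
      u,v=proj(a,[*(t[:2]+q*w*y+h*x),t[2]+z]);cv2.circle(A,(int((u-264.5)*8),int((v-149.5)*8)),3,(0,0,255),-1)
cv2.imwrite(f'pics/crop_{sys.argv[1]}.png',A);print(t,w)
E
python3 v.py 2
```

```text
[ 0.54859691 -0.07809924  0.05201963] 0.03209410470724995
```

View pics/crop_2.png

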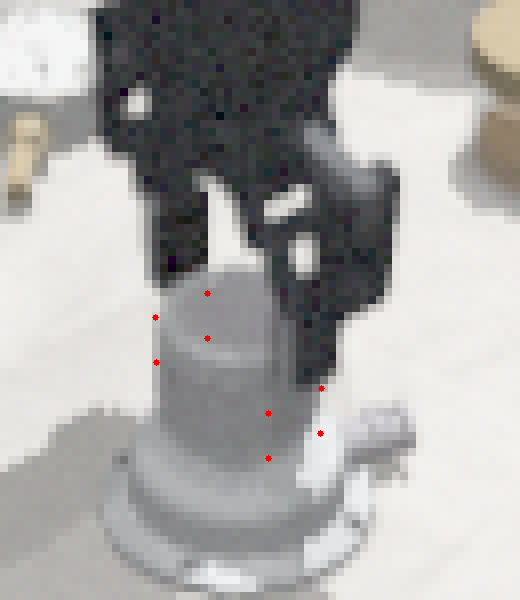

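```bash
python3 - <<'E'
from h import *
b=np.load('pics/top_1.npz')
f=b['frame'];m=(f.max(2)<70).astype('uint8');m[:, :300]=0;m[:,330:]=0;m[:185]=0;m[215:]=0
n,l,s,c=cv2.connectedComponentsWithStats(m)
for i in range(1,n):
  if s[i][4]>10:
    print(s[i],c[i]); 
    for z in(.07,.1,.13):print(z,onz(b,*c[i],z), onz(b,s[i][0]+s[i][2],c[i][1],z))
E
```

```text
[305 192  10  15  84] [310.0952381  198.96428571]
0.07 [ 0.54034356 -0.14640743  0.07      ] [ 0.5404354  -0.15864018  0.07      ]
0.1 [ 0.5366146  -0.14399123  0.1       ] [ 0.53670383 -0.15587726  0.1       ]
0.13 [ 0.53288563 -0.14157504  0.13      ] [ 0.53297226 -0.15311434  0.13      ]
```

Top view puts the finger within a few mm of where it should be horizontally, so the tips are just higher. Lowering 8 mm is safe either way. Then I'll close and check.

Emit:
{"name": "servo_tool", "arguments": {"plan": [[[0,0,0.4,0,-0.5],[0,0,0.4,0,-0.5],[0,0,0,0,-0.2],[0,0,0,0,0.2],[0,0,0,0,0.2],[0,0,0,0,0.2]]]}}

```text
t: 4.88
tcp_pos: [0.5485, -0.078, 0.0439]
ee_rot: [180.0, -0.0, 162.1]
wrist_force: [0.3, 0.3, -1.7]
grip_width: 0.0517
grip_force: 62.6
```

```bash
python3 v.py 3
```

```text
[ 0.54859232 -0.0780302   0.04390355] 0.025955326132632135
```

View pics/crop_3.png

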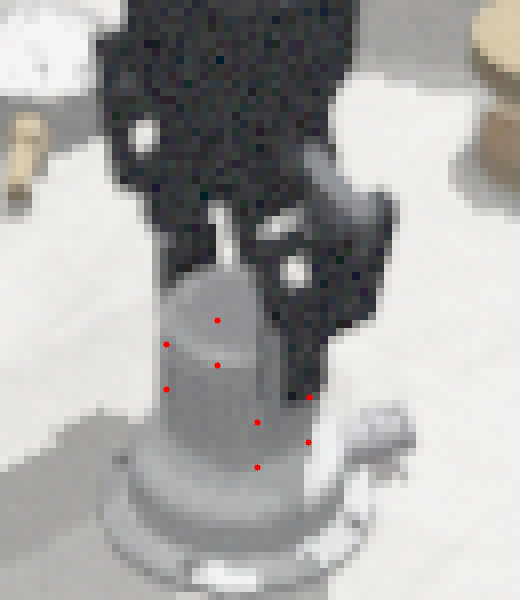

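Gripped: 62 N with no side force. Now I'll apply light downward pressure.

Emit:
{"name": "servo_tool", "arguments": {"plan": [[[0,0,0.1,0,0.3],[0,0,0.1,0,0.3],[0,0,0,0,0.3]]]}}

```text
t: 5.3
tcp_pos: [0.549, -0.0782, 0.0434]
ee_rot: [180.0, 0.0, 162.1]
wrist_force: [-2.7, 0.5, 7.9]
grip_width: 0.052
grip_force: 63.5
```

Emit:
{"name": "servo_tool", "arguments": {"plan": [[[0,0,0,4,0.3],[0,0,0,4,0.3],[0,0,0,4,0.3],[0,0,0,4,0.3],[0,0,0,4,0.3],[0,0,0,0,0.3]]]}}

```text
t: 6.05
tcp_pos: [0.549, -0.079, 0.043]
ee_rot: [-179.9, 0.1, 142.1]
wrist_force: [-1.0, -1.2, 5.9]
grip_width: 0.0521
grip_force: 63.1
```

Emit:
{"name": "servo_tool", "arguments": {"plan": [[[0,0,0.05,3,0.3],[0,0,0,3,0.3],[0,0,0,3,0.3],[0,0,0,0,0.3]]]}}

```text
t: 6.55
tcp_pos: [0.5485, -0.0779, 0.0412]
ee_rot: [180.0, -0.0, 133.1]
wrist_force: [0.7, -0.0, -2.0]
grip_width: 0.0523
grip_force: 62.7
```

Emit:
{"name": "servo_tool", "arguments": {"plan": [[[0,0,0,3,0.3],[0,0,0,3,0.3],[0,0,0,0,0.3]]]}}

```text
t: 6.92
tcp_pos: [0.5485, -0.078, 0.0413]
ee_rot: [180.0, -0.0, 127.2]
wrist_force: [-0.6, 0.0, -2.0]
grip_width: 0.052
grip_force: 62.7
```

Emit:
{"name": "servo_tool", "arguments": {"plan": [[[0,0,0,3,0.3],[0,0,0,3,0.3],[0,0,0,0,0.3]]]}}

```text
t: 7.3
tcp_pos: [0.5481, -0.0776, 0.0414]
ee_rot: [-180.0, -0.1, 121.2]
wrist_force: [-1.7, 1.1, 0.8]
grip_width: 0.0518
grip_force: 62.9
```

Dropped at about 29° (z down 2 mm, force gone). I turned on slightly too far, so I'll check the moment.

```bash
python3 -c "
from h import *
s=env.get_state();print(s['moment'],s['wrist_force'],s['ee_rot'],s['tcp_pos'])"
```

```text
[0.36297644 0.24487018 0.23764939] [-1.67846473  1.05976995  0.77316329] [-1.79994396e+02 -7.70058779e-02  1.21223349e+02] [ 0.54814647 -0.07755121  0.0413679 ]
```

Emit:
{"name": "servo_tool", "arguments": {"plan": [[[0,0,0,-3,0.3],[0,0,0,0,0.3]]]}}

```text
t: 7.55
tcp_pos: [0.5483, -0.0779, 0.0413]
ee_rot: [-180.0, -0.0, 124.1]
wrist_force: [-0.5, 0.9, -1.2]
grip_width: 0.0521
grip_force: 62.7
```

```bash
python3 -c "
from h import *
s=env.get_state();print(s['moment'],s['wrist_force'],s['ee_rot'],s['tcp_pos'])"
```

```text
[0.19143684 0.14503052 0.00455711] [-0.54349735  0.91191829 -1.24339706] [-1.79987141e+02 -4.10240063e-02  1.24117911e+02] [ 0.54826027 -0.07785389  0.0413283 ]
```

Emit:
{"name": "servo_tool", "arguments": {"plan": [[[0,0,0,-3,0.3],[0,0,0.2,0,0.3],[0,0,0.2,0,0.3],[0,0,0,0,0.3]]]}}

```text
t: 8.05
tcp_pos: [0.5486, -0.0782, 0.0374]
ee_rot: [-180.0, 0.0, 127.0]
wrist_force: [-1.1, 1.1, -2.4]
grip_width: 0.0516
grip_force: 62.7
```

Emit:
{"name": "servo_tool", "arguments": {"plan": [[[0,0,0.2,0,0.3],[0,0,0.2,0,0.3],[0,0,0.2,0,0.3],[0,0,0,0,0.3]]]}}

```text
t: 8.55
tcp_pos: [0.5487, -0.0782, 0.0319]
ee_rot: [180.0, 0.0, 127.1]
wrist_force: [-1.9, 1.1, 5.6]
grip_width: 0.0517
grip_force: 63.3
```

Emit:
{"name": "servo_tool", "arguments": {"plan": [[[0,0,0.15,0,0.3],[0,0,0.15,0,0.3],[0,0,0,0,0.3],[0,0,0,0,0.3]]]}}

```text
t: 9.05
tcp_pos: [0.5489, -0.0783, 0.0314]
ee_rot: [-180.0, 0.1, 127.1]
wrist_force: [-7.6, 2.0, 20.7]
grip_width: 0.0521
grip_force: 64.7
```

```bash
python3 v.py 4; python3 -c "
from h import *
s=env.get_state();print(s['moment'],s['wrist_force'],s['ee_rot'],s['tcp_pos'])"
```

```text
[ 0.54887199 -0.0782726   0.03135726] 0.0260286808558173
[ 0.21231415  1.89695359 -0.03537465] [-6.81707336  1.39435194 20.72022084] [-1.79992965e+02  5.65166925e-02  1.27078431e+02] [ 0.54887199 -0.0782726   0.03135726]
```

View pics/crop_4.png

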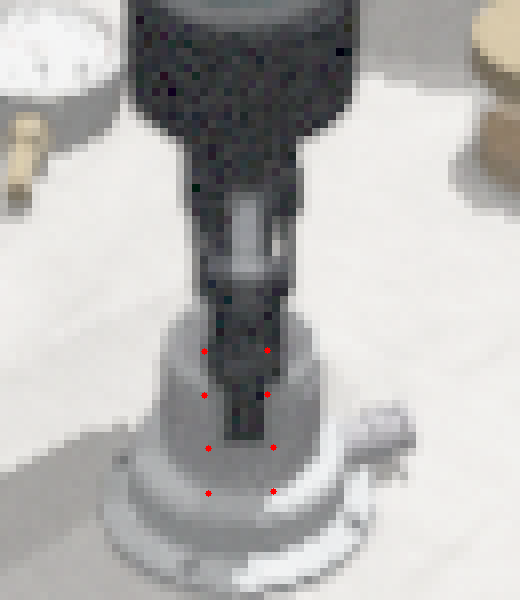

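The picture shows the collar down on the shoulder (rim at about (240,480)) and the fingertips at (245,438), clear of it. The TCP stopped hard 12.5 mm below the start, as it should, with 20.7 N of push against about 6 N from the spring.

```bash
python3 -c "
from plant import job
print(job.finish_job())"
```

```text
the job is handed in; nothing more can be done
None
```

I turned the collar clockwise until it dropped over the pins at about 29°, pushed it 12.5 mm down to a hard stop on the shoulder, and handed the job in at about 9 s, still gripped and pushed home with about 21 N.

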